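# Find the socket that fits the clamp nut and nip the nut up

## Task

The strap clamp that holds the marble panel has been left loose. Flip the orange dust cap right back off its nut, try the sockets from the wooden block on the nut until you find the one that goes fully home, and put any that do not fit back upright in the block. With the right one fully seated turn the nut clockwise until it comes up snug at its stop, and finish like that: still gripping the socket on the nut, not letting go; leave the blue bottle and the tape measure alone.

Things in the scene. Friction and masses are not known exactly. Their poses are not given: they have to be found in the camera images.
- clamp_plate: green cast base plate (fixed, 190 x 240 mm, top 23 mm, long side along its y) with a marble panel (top 51 mm, rosette to 59 mm) from 30 mm to +y of the nut and a steel strap clamp (36 mm wide, top 69 mm) along y under the nut. Origin: bench level, on the nut's axis; z up
- nut_seat (a point): top of the steel washer, 74 mm above the bench, on the nut's axis: the lower rim of a fully seated socket rests here. Axes as clamp_plate
- nut_top (a point): centre of the top of the hex nut, 16 mm above the washer; turns with the nut. The nut is 27 mm across flats, its corners lie on this point's x axis and every 60 degrees from it. A threaded stud 18 mm across stands 8 mm out of it
- hex_nut (a joint): turn of the nut in rad, growing clockwise seen from above; starts between 0 and 0.25, the nut comes up snug against a hard stop at 0.75. Stiff dusty thread: it needs 0.2 N m and stays where it is left
- nut_cap (a joint): opening of the orange plastic flip cap in rad: 0 shut over the nut, 2.2 thrown back against its stop. The cap is light; let go before about 0.9 it falls shut, beyond 1.0 it falls back open by itself. Open, it leans away to +x beyond the hinge, its tab up to 130 mm above the bench
- cap_hinge (a point): hinge axis of the cap: runs along clamp_plate's y, 29 mm to its +x side of the nut's axis, 76 mm above the bench. Opening lifts the cap's -x side up and over to +x
- cap_tab (a point): centre of the cap's pull tab, a fin 22 (x) x 10 (y) x 14 mm (z) sticking out of the cap's -x side, free all round and beneath; shut it lies 65 mm to -x of the hinge and 18 mm above it. The cap, 50 mm across, begins 11 mm to +x of it, its top 103 mm above the bench. Moves with the cap
- socket_block: wooden block (fixed, 198 x 74 mm, top 35 mm, long side along its x) with three round pockets 44 mm across and 14 mm deep at y = 0 and x = -60, 0 and +60 mm; a stowed socket's lower rim is 21 mm above the bench. Origin: centre of its underside
- socket_a: one of three black impact sockets alike outside: 40 mm across, 64 mm tall, about 0.36 kg, grooved 34-37 mm up. Origin: centre of its lower rim, z up. Mouth in the foot: hexagon 34 mm deep with corners on its x axis and every 60 degrees, 1.5 mm lead-in bevel. Sizes are unmarked: one fits the nut with 0.6 mm play a side, two are too small and stay perched 15 mm too high; find out which by trying
- socket_b: one of three black impact sockets alike outside: 40 mm across, 64 mm tall, about 0.36 kg, grooved 34-37 mm up. Origin: centre of its lower rim, z up. Mouth in the foot: hexagon 34 mm deep with corners on its x axis and every 60 degrees, 1.5 mm lead-in bevel. Sizes are unmarked: one fits the nut with 0.6 mm play a side, two are too small and stay perched 15 mm too high; find out which by trying
- socket_c: one of three black impact sockets alike outside: 40 mm across, 64 mm tall, about 0.36 kg, grooved 34-37 mm up. Origin: centre of its lower rim, z up. Mouth in the foot: hexagon 34 mm deep with corners on its x axis and every 60 degrees, 1.5 mm lead-in bevel. Sizes are unmarked: one fits the nut with 0.6 mm play a side, two are too small and stay perched 15 mm too high; find out which by trying
- bottle: blue water bottle, 74 mm across and 302 mm tall, standing loose to the left of the work. Origin: centre of its foot
- tape: yellow tape measure, 55 x 85 x 62 mm, lying loose. Origin: centre of its underside

How it is judged:
By the outcome, as a careful person would: the job done as asked, in the order asked, and still so for the second after the job is handed in, while the arm keeps its last pose, push and grip.
It also fails if it takes over 72 s, if anything falls off the work surface, if the arm or the gripper's body presses on something with over 40 N, if the wrist force passes 120 N, or if a joint passes its speed limit or range.

## Robot

A 6-joint arm with a two-finger parallel gripper is mounted at the origin on a cart in front of the work surface, level with it; the furniture and walls round the work are solid. World frame = base frame: x ahead of the robot, y to its left, z up, the work surface at z = 0. Lengths are in m, angles in rad, forces in N, time in s.
With the tool pointing down it reaches from about 0.3 to 0.775 m from the base axis. Payload 14.6 kg.
Tool frame: the origin (TCP) lies midway between the tips of the shut fingers; the grasp point (between the pads) lies 19 mm behind it (grasp_offset is the distance from the TCP to the grasp point, in m); z points along the fingers, y is the line along which they close (so a half turn about z gives the same grasp; the last joint's range is limited). The gripper opens to 94 mm and grips with 3 to 60 N. Pads are 16 mm wide; open, the fingers measure 119 mm over their backs; the gripper's body (75 mm by 177 mm) begins 78 mm behind the grasp point.
Start: joints at [-1.258, 0.3, 1.521, -0, 1.321, -0.067], TCP at [0.204, -0.511, 0.205] pointing down, gripper open.
Joint ranges: [-3.03, 3.03], [-0.79, 2.21], [0.23, 2.52], [-1.04, 4.18], [0, 3.07], [-2.55, 2.55]. Speed limits (rad/s): [2.22, 2.22, 2.57, 3.14, 3.14, 3.14].

## Interface

Orientations are given as [roll, pitch, yaw] about the fixed x, y, z axes, in that order (R = Rz(yaw) Ry(pitch) Rx(roll)).
In Python, from station import * gives the robot as it stands. The module is installed in compiled form; this text tells all that it offers.
- The arm moves only by the tool send_rows, never from a script. Its argument "rows" is a list of rows, each an object of numbers: "dx", "dy", "dz": the shift along the tool's x, y, z in mm; "roll": the turn about the tool's z in degrees; "jaw": the closure, from -1 (fully open) to 1 (shut). In form: [{"dx": .., "dy": .., "dz": .., "roll": .., "jaw": ..}, ...]. A call has 1 to 12 rows; each row shifts and turns the commanded pose from where the row before left it, along the tool's axes as they then stand; what a row does not reach is not made up. A row lasts 1/12 s, in which the tool goes at most 41.7 mm and 7.16 degrees, less where a joint would pass 70% of its speed; a pose out of reach is approached as far as the arm can. A call is refused whole if a number of a shift passes 41.7 or a number of a turn 7.16, either way. A call with a gripper value outside its range is refused whole. The fingers move at their own pace and stop on an object; "force" is the grip in N (left out, the last holds). Time passes only in rows, so rows that do not move let the fingers close. It gives the time, the measured TCP pose, the force, the opening and the grip force at its end, in the units of the state.
- get_obs(): the state, without advancing time (a new reading comes with each control period).
- camera(name): name is "side" or "top"; returns a dict with "frame" (400x640x3 uint8, red, green, blue), "z_map" (400x640 float32, m along the optical axis (not along the pixel's ray), 0 where there is no reading), "camera_matrix" (3x3 intrinsics, pixels), "D" ([k1, k2, p1, p2, k3] as OpenCV has them; the pictures are not rectified), "rvec" (rotation vector, rad) and "tvec" (3), from world to camera coordinates, as OpenCV has them. Camera axes: x right, y down, z forward; pixel columns grow to the right and rows downward; lengths in m; the calibration is good to about 2 mm. A picture is of the moment at which its call begins.
- hand_in(): hands the job in; it is judged then, once.
The state is a dict: "time_s": time; "qpos": joint angles; "joint_vel": joint speeds; "tau": joint torques, N m; "ee_pos": TCP position; "eef_rot": TCP orientation; "force": force on the tool from outside, world axes, zero at the start; "moment": the same for the moment, N m; "grip_width": finger opening in m; "grip_force": force on a finger pad.
Only numpy, scipy, OpenCV 4.12 (cv2) and the standard library are available. Lean on these libraries where they do the work, as an engineer would, in place of code of your own. Each camera call takes 0.05 s, during which the arm holds its last target. There are 200 camera calls.

## Working session

There is one attempt and no reset: what is moved stays moved. The work goes in short steps, Python scripts to look and compute and a tool call to move; the robot and the scene stay as the last step left them, time stands still between calls to the robot, and variables do not carry over. Pictures are saved under pics/ and viewed, at most 10 in all, crops included, and the job is handed in when it is done.

Besides the shell and the picture viewer there is one more tool, called after "Request:" in YAML: its name, and indented under it one key for each argument. send_rows: Moves the arm, as the interface text tells. Its arguments: {"type":"object","properties":{"rows":{"type":"array"},"force":{"type":"number"}},"required":["rows"]}

```bash
mkdir -p pics
cat > h.py <<'E'
from station import *
import numpy as np, cv2
def snap(n,save=None):
    c=camera(n)
    if save: cv2.imwrite('pics/'+save,c['frame'][:,:,::-1])
    return c
def cloud(c):
    """world xyz per pixel from the depth map"""
    h,w=c['z_map'].shape
    u,v=np.meshgrid(np.arange(w),np.arange(h))
    p=cv2.undistortPoints(np.stack([u,v],-1).reshape(-1,1,2).astype(np.float64),c['camera_matrix'],c['D']).reshape(h,w,2)
    z=c['z_map'][...,None]
    P=np.concatenate([p*z,z],-1)
    R=cv2.Rodrigues(c['rvec'])[0]
    return (P-np.ravel(c['tvec']))@R
def rayz(c,uv,z):
    p=cv2.undistortPoints(np.array(uv,float).reshape(-1,1,2),c['camera_matrix'],c['D']).reshape(-1,2)
    R=cv2.Rodrigues(c['rvec'])[0]; o=-R.T@np.ravel(c['tvec'])
    d=np.c_[p,np.ones(len(p))]@R
    return o+d*((z-o[2])/d[:,2])[:,None]
E
python3 - <<'E'
from h import *
for n in('top','side'):
    c=snap(n,n+'0.png'); R=cv2.Rodrigues(c['rvec'])[0]; print(n,-R.T@np.ravel(c['tvec']),R[2],c['camera_matrix'][0,0])
o=get_obs(); print(o)
E
```

```text
top [0.38448764 0.01762175 1.67598737] [ 0.09987268 -0.0074283  -0.9949725 ] 460.5893236829427
side [ 0.12535932 -0.9804027   0.67510174] [ 0.31687114  0.81541619 -0.48444722] 382.5285758724136
{'time_s': 0.1, 'qpos': array([-1.25759020e+00,  3.00378594e-01,  1.52147917e+00, -5.09634680e-06,
        1.32069532e+00, -6.65770833e-02]), 'joint_vel': array([-0.00071118, -0.00184674, -0.00096616,  0.00018128,  0.00093488,
       -0.00045474]), 'tau': array([-1.68445771e-03, -5.32649446e+01, -3.53289163e+01,  7.08098849e-02,
        2.34610919e-02, -4.09294887e-05]), 'ee_pos': array([ 0.20383606, -0.51059916,  0.20498018]), 'eef_rot': array([-3.14063402e+00, -5.89700377e-05,  3.79784449e-01]), 'force': array([0.37134551, 0.40215656, 0.74955284]), 'moment': array([ 0.06582664, -0.00618817,  0.00652577]), 'grip_force': 0.0, 'grip_width': 0.09425657880145742}
```

View pics/top0.png

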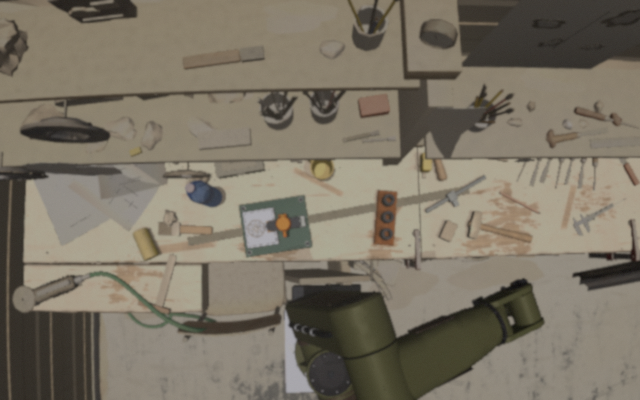

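View pics/side0.png

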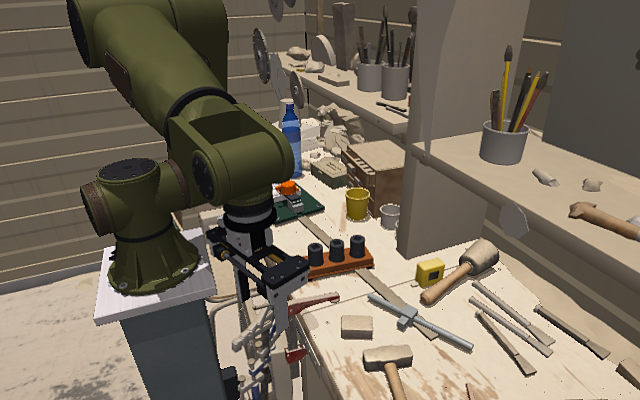

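The top view shows the green plate at about (277,226) with the marble to its left (+y) and the orange cap at (284,224). The block with its three sockets is at (385,218). The side view shows the sockets at (316,255), (337,248) and (357,245), and the cap at (289,187), both unobstructed. Next I'll measure them.

```bash
cat > m.py <<'E'
from h import *
t=snap('top'); s=snap('side')
def masks(c):
    hsv=cv2.cvtColor(c['frame'],cv2.COLOR_RGB2HSV); W=cloud(c); return hsv,W
ht,Wt=masks(t); hs,Ws=masks(s)
def rng(h,W,lo,hi,box,zl):
    m=cv2.inRange(h,lo,hi)>0
    m&=(W[...,0]>box[0])&(W[...,0]<box[1])&(W[...,1]>box[2])&(W[...,1]<box[3])&(W[...,2]>zl[0])&(W[...,2]<zl[1])
    return m
def bigrect(m,c,z,name):
    n,l,st,ce=cv2.connectedComponentsWithStats(m.astype(np.uint8)); k=1+st[1:,4].argmax()
    mm=(l==k).astype(np.uint8)
    cs,_=cv2.findContours(mm,cv2.RETR_EXTERNAL,cv2.CHAIN_APPROX_NONE)
    p=np.concatenate(cs).reshape(-1,2)
    P=rayz(c,p,z)[:,:2]*1000
    print(name,st[k],cv2.minAreaRect(P.astype(np.float32)),ce[k])
    return l==k
bigbox=(0.2,0.8,-0.5,0.5)
g=rng(ht,Wt,(35,40,20),(95,255,255),bigbox,(0.0,0.06))
bigrect(cv2.morphologyEx(g.astype(np.uint8),cv2.MORPH_CLOSE,np.ones((25,25))),t,0.023,'plate')
for n,h,W,c in(('top',ht,Wt,t),('side',hs,Ws,s)):
    o=rng(h,W,(5,170,120),(18,255,255),bigbox,(0.06,0.15))
    q=W[o]*1000; print(n,'orange',len(q),q.mean(0),q.min(0),q.max(0))
    b=rng(h,W,(0,80,30),(20,255,255),(.35,.7,-.35,-.05),(0.02,0.045)); q=W[b]*1000; print('block',len(q),q[:,2].mean(),cv2.minAreaRect(q[:,:2].astype(np.float32)))
    k=rng(h,W,(0,0,0),(180,255,90),(.35,.7,-.35,-.05),(0.075,0.095))
    nn,l,st,ce=cv2.connectedComponentsWithStats(k.astype(np.uint8))
    for i in range(1,nn):
        if st[i,4]>8:
            P=W[l==i]*1000
            print('sock',st[i],ce[i],rayz(c,[ce[i]],0.085)[0]*1000,P.mean(0),P.min(0),P.max(0))
E
python3 m.py
```

```text
Traceback (most recent call last):
  File "m.py", line 20, in <module>
    bigrect(cv2.morphologyEx(g.astype(np.uint8),cv2.MORPH_CLOSE,np.ones((25,25))),t,0.023,'plate')
    ~~~~~~~^^^^^^^^^^^^^^^^^^^^^^^^^^^^^^^^^^^^^^^^^^^^^^^^^^^^^^^^^^^^^^^^^^^^^^^^^^^^^^^^^^^^^^^
  File "m.py", line 11, in bigrect
    n,l,st,ce=cv2.connectedComponentsWithStats(m.astype(np.uint8)); k=1+st[1:,4].argmax()
                                                                        ~~~~~~~~~~~~~~~^^
ValueError: attempt to get argmax of an empty sequence
```

Run:
```python
from h import *
t=snap('top');W=cloud(t);h=cv2.cvtColor(t['frame'],cv2.COLOR_RGB2HSV)
for u,v in((302,205),(277,246),(284,224),(385,205),(388,238),(386,232),(377,196),(350,230)): print((u,v),W[v,u]*1000,h[v,u],t['z_map'][v,u])
s=snap('side');W=cloud(s);h=cv2.cvtColor(s['frame'],cv2.COLOR_RGB2HSV)
for u,v in((289,187),(316,246),(337,242),(357,238),(345,261),(300,213)): print((u,v),W[v,u]*1000,h[v,u])
```

```text
(302, 205) [521.94956905  88.25201666  24.87263486] [60 27 95] 1.6560178
(277, 246) [376.58829811 179.86757541  23.1571154 ] [60 29 98] 1.6425265
(284, 224) [451.52638883 147.48244712 101.02589019] [ 16 158 169] 1.572774
(385, 205) [ 515.14270929 -208.50463493   41.55605668] [12 75 68] 1.6409428
(388, 238) [ 397.16350596 -209.99338931   81.3601976 ] [ 9 44 82] 1.589567
(386, 232) [ 419.37801421 -212.39571411   18.28186569] [ 12 120 104] 1.6545646
(377, 196) [ 551.09391464 -184.62114512   10.0504357 ] [ 14  85 105] 1.6757032
(350, 230) [429.75146362 -84.00336963  -3.10399998] [ 23  39 172] 1.6759253
(289, 187) [450.59601302 126.184719    95.85618274] [ 11 246 137]
(316, 246) [ 420.34664487 -195.50701798   73.6212687 ] [120  18  29]
(337, 242) [ 478.09037741 -204.27564395   76.02265677] [130  24  32]
(357, 238) [ 536.01943563 -209.2749608    76.22377729] [110  23  34]
(345, 261) [ 487.84298848 -235.52714884   30.79219462] [ 12 185 153]
(300, 213) [471.94206639  87.05743819  10.27954482] [81 89 20]
```

```bash
sed -i 's/(35,40,20),(95,255,255),bigbox,(0.0,0.06)/(45,18,20),(95,255,255),bigbox,(0.0,0.04)/; s/(5,170,120),(18,255,255),bigbox,(0.06,0.15)/(4,130,60),(20,255,255),bigbox,(0.07,0.15)/; s/(0,80,30),(20,255,255),(.35/(0,85,30),(20,255,255),(.35/; s/(0,0,0),(180,255,90),(.35,.7,-.35,-.05),(0.075,0.095)/(0,0,0),(180,130,125),(.35,.7,-.35,-.05),(0.079,0.095)/' m.py
cat >> m.py <<'E'
for n,h,W,c in(('top',ht,Wt,t),('side',hs,Ws,s)):
    # orange outline and strap/marble lines
    o=rng(h,W,(4,130,60),(20,255,255),bigbox,(0.098,0.112)); print(n,'captop',o.sum(),np.median(W[o],0)*1000,cv2.minAreaRect((W[o][:,:2]*1000).astype(np.float32)))
    o=rng(h,W,(4,130,60),(20,255,255),(.2,.425,0,.3),(0.07,0.15)); print('tab',o.sum(),W[o].mean(0)*1000)
x=np.s_[190:262,235:320]; cv2.imwrite('pics/cropt.png',cv2.resize(t['frame'][x][:,:,::-1],None,fx=8,fy=8,interpolation=cv2.INTER_CUBIC))
E
python3 m.py
```

```text
plate [ 241  196   70   60 2103] ((449.86871337890625, 186.40740966796875), (182.34152221679688, 232.70852661132812), 7.86152458190918) [283.08464099 224.63147884]
top orange 193 [453.32877855 151.40638975  99.25226295] [410.53330609 129.99472306  71.00224043] [487.65423903 177.75709129 110.00822941]
block 655 33.654385959043275 ((545.0023193359375, -238.45001220703125), (113.05704498291016, 350.9586181640625), 69.0843276977539)
sock [385 159  11   3  12] [389.58333333 160.75      ] [ 667.22493509 -223.75483701   85.        ] [ 666.99521979 -223.58080938   86.28523304] [ 665.23903108 -243.47558722   81.28242944] [ 672.29772938 -206.69341988   92.72850539]
sock [383 194  12  11  71] [388.32394366 199.05633803] [ 532.1986257  -214.76754389   85.        ] [ 532.21339233 -214.78246115   84.94652475] [ 514.60270432 -235.21830604   79.19516687] [ 550.36105724 -195.80592144   92.8730363 ]
sock [382 211  12  11  75] [387.61333333 215.90666667] [ 473.56129845 -210.43325686   85.        ] [ 473.58695109 -210.48373086   84.66803471] [ 455.63306494 -229.53316495   79.87758921] [ 490.90362483 -19
[... 1162 characters left out ...]
  79.08174234] [ 489.07721609 -196.6585913    84.99462745]
sock [308 243  15  10  93] [314.80645161 247.46236559] [ 409.50190577 -215.1694567    85.        ] [ 410.79802826 -211.68707401   82.39813976] [ 392.56761963 -230.93553572   79.00112157] [ 428.88312678 -191.05700482   85.41442967]
top captop 151 [454.72123315 151.11753191 102.84141884] ((446.84417724609375, 155.21441650390625), (43.69831466674805, 63.90510940551758), 71.0627670288086)
tab 13 [418.17296592 147.30855088 101.28418133]
side captop 61 [451.74971832 142.97953664  99.90743017] ((446.72540283203125, 141.80599975585938), (59.8015022277832, 33.56507873535156), 20.604158401489258)
tab 19 [416.64508608 141.49958776  93.29147278]
```

View pics/cropt.png

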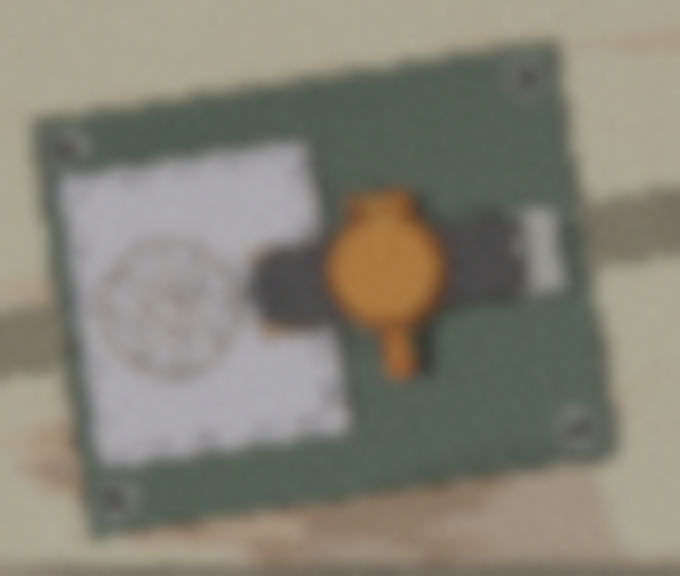

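The crop shows the cap disc centred at about (282.8, 223.3) full-frame, with the tab below it at (284.8, 233.9). The plate's yaw is about +8°, and the marble is on the +y side as expected.

```bash
cat > go.py <<'E'
import sys
from h import *
def plan(x,y,z,yaw):
    """tool-frame move (mm, deg), turn first, from the measured pose (tool down)"""
    o=get_obs(); p=o['ee_pos']; y0=np.degrees(o['eef_rot'][2])
    t=np.radians(yaw); d=(np.array([x,y,z])-p*1000)
    X=np.array([np.cos(t),np.sin(t)]);Y=np.array([np.sin(t),-np.cos(t)])
    n=np.linalg.norm(d)
    print('roll %.1f (yaw %.1f->%.1f)'%(-((yaw-y0+180)%360-180),y0,yaw),'| after turn: dx %.1f dy %.1f dz %.1f  len %.0f'%(d[:2]@X,d[:2]@Y,-d[2],n))
if __name__=='__main__': plan(*map(float,sys.argv[1:5]))
E
python3 - <<'E'
from h import *
t=snap('top')
c=rayz(t,[(282.8,223.3)],.103)[0]*1000; print('cap',c,'tab',rayz(t,[(284.8,233.9)],.101)*1000)
h=cv2.cvtColor(t['frame'],cv2.COLOR_RGB2HSV)
m=cv2.inRange(h,(45,18,20),(95,255,255)); m[:190]=0;m[262:]=0;m[:,:235]=0;m[:,320:]=0
m=cv2.morphologyEx(m,cv2.MORPH_OPEN,np.ones((2,2)))
p=cv2.findNonZero(m).reshape(-1,2); print(len(p))
P=rayz(t,p,.023)[:,:2]*1000; r=cv2.minAreaRect(P.astype(np.float32)); print(r)
# edge line fits: per column top/bottom green pixels
for f in(min,max):
    cols=[u for u in range(246,302)]; q=[(u,f(p[p[:,0]==u,1])) for u in cols if (p[:,0]==u).any()]
    Q=rayz(t,q,.023)[:,:2]; print(np.degrees(np.arctan(np.polyfit(Q[:,1],Q[:,0],1)[0])))
E
python3 go.py 416 146 200 8
```

```text
cap [453.90316463 151.39741618 103.        ] tab [[417.68952298 145.12821405 101.        ]]
1392
((445.860107421875, 182.2118682861328), (182.46241760253906, 232.20408630371094), 7.752809524536133)
-6.731731824520107
10.774746516908612
roll 13.8 (yaw 21.8->8.0) | after turn: dx 301.5 dy -620.9 dz 5.4  len 690
```

Request:
send_rows:
  rows:
    - {"roll": 6.9}
    - {"roll": 6.9}
    - {"dx": 17.5, "dy": -36}
    - {"dx": 17.5, "dy": -36}
    - {"dx": 17.5, "dy": -36}
    - {"dx": 17.5, "dy": -36}
    - {"dx": 17.5, "dy": -36}
    - {"dx": 17.5, "dy": -36}
    - {"dx": 17.5, "dy": -36}
    - {"dx": 17.5, "dy": -36}
    - {"dx": 17.5, "dy": -36}
    - {"dx": 17.5, "dy": -36}

```text
invalid input at $.rows[0]: expected keys dx, dy, dz, roll, jaw
```

```bash
python3 go.py 415.5 146 160 8
```

```text
roll 13.8 (yaw 21.8->8.0) | after turn: dx 301.0 dy -620.9 dz 45.4  len 692
```

Request:
send_rows:
  rows:
    - {"dx": 0, "dy": 0, "dz": 0, "roll": 6.9, "jaw": -1}
    - {"dx": 0, "dy": 0, "dz": 0, "roll": 6.9, "jaw": -1}
    - {"dx": 17.5, "dy": -36, "dz": 0, "roll": 0, "jaw": -1}
    - {"dx": 17.5, "dy": -36, "dz": 0, "roll": 0, "jaw": -1}
    - {"dx": 17.5, "dy": -36, "dz": 0, "roll": 0, "jaw": -1}
    - {"dx": 17.5, "dy": -36, "dz": 0, "roll": 0, "jaw": -1}
    - {"dx": 17.5, "dy": -36, "dz": 0, "roll": 0, "jaw": -1}
    - {"dx": 17.5, "dy": -36, "dz": 0, "roll": 0, "jaw": -1}
    - {"dx": 17.5, "dy": -36, "dz": 0, "roll": 0, "jaw": -1}
    - {"dx": 17.5, "dy": -36, "dz": 0, "roll": 0, "jaw": -1}
    - {"dx": 17.5, "dy": -36, "dz": 0, "roll": 0, "jaw": -1}
    - {"dx": 17.5, "dy": -36, "dz": 0, "roll": 0, "jaw": -1}

```text
time_s: 1.45
ee_pos: [0.3274, -0.1282, 0.2057]
eef_rot: [3.141, -0.001, 0.138]
force: [0.9, -0.5, 0.3]
grip_width: 0.0939
grip_force: 0.0
```

```bash
python3 go.py 415.5 146 130 8
```

```text
roll -0.1 (yaw 7.9->8.0) | after turn: dx 125.4 dy -259.3 dz 75.7  len 298
```

Request:
send_rows:
  rows:
    - {"dx": 15.7, "dy": -32.5, "dz": 9.4, "roll": 0, "jaw": -1}
    - {"dx": 15.7, "dy": -32.5, "dz": 9.4, "roll": 0, "jaw": -1}
    - {"dx": 15.7, "dy": -32.5, "dz": 9.4, "roll": 0, "jaw": -1}
    - {"dx": 15.7, "dy": -32.5, "dz": 9.4, "roll": 0, "jaw": -1}
    - {"dx": 15.7, "dy": -32.5, "dz": 9.4, "roll": 0, "jaw": -1}
    - {"dx": 15.7, "dy": -32.5, "dz": 9.4, "roll": 0, "jaw": -0.5}
    - {"dx": 15.7, "dy": -32.5, "dz": 9.4, "roll": 0, "jaw": -0.2}
    - {"dx": 15.7, "dy": -32.5, "dz": 9.4, "roll": 0, "jaw": 0}
    - {"dx": 0, "dy": 0, "dz": 10, "roll": 0, "jaw": 0.2}
    - {"dx": 0, "dy": 0, "dz": 17, "roll": 0, "jaw": 0.2}
    - {"dx": 0, "dy": 0, "dz": 17, "roll": 0, "jaw": 0.2}
    - {"dx": 0, "dy": 0, "dz": 0, "roll": 0, "jaw": 0.4}
  force: 6

```text
time_s: 2.45
ee_pos: [0.4142, 0.1444, 0.0837]
eef_rot: [3.141, 0.004, 0.139]
force: [-0.9, 0.0, -0.6]
grip_width: 0.0508
grip_force: 0.0
```

Run:
```python
from h import *
s=snap('side'); x=np.s_[130:250,230:360]; cv2.imwrite('pics/c1.png',cv2.resize(s['frame'][x][:,:,::-1],None,fx=5,fy=5,interpolation=cv2.INTER_CUBIC))
o=get_obs(); print(o['ee_pos'],o['grip_width'])
```

```text
[0.41492679 0.14441382 0.0853666 ] 0.04734546721868011
```

View pics/c1.png

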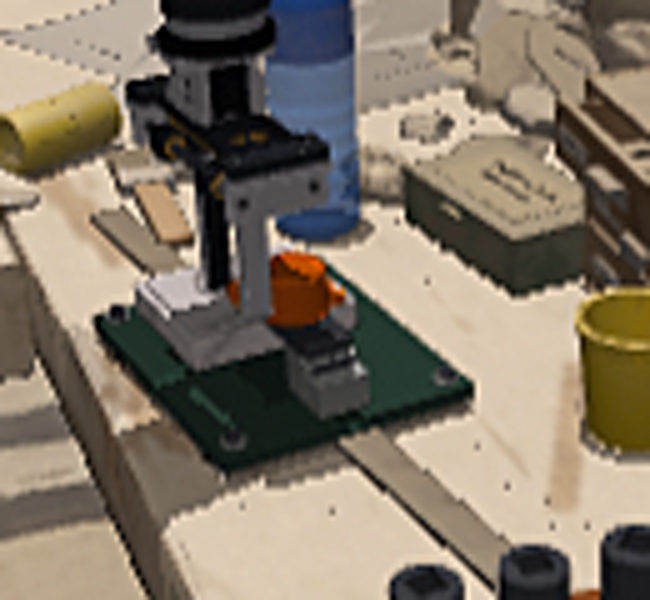

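The tab, orange at crop (237,290), sits between the fingers, and the near finger at (255,270) clears the cap. I'll close on it.

Request:
send_rows:
  rows:
    - {"dx": 0, "dy": 0, "dz": 0, "roll": 0, "jaw": 1}
    - {"dx": 0, "dy": 0, "dz": 0, "roll": 0, "jaw": 1}
    - {"dx": 0, "dy": 0, "dz": 0, "roll": 0, "jaw": 1}
    - {"dx": 0, "dy": 0, "dz": 0, "roll": 0, "jaw": 1}
    - {"dx": 0, "dy": 0, "dz": 0, "roll": 0, "jaw": 1}
  force: 8

```text
time_s: 2.92
ee_pos: [0.4159, 0.1448, 0.0867]
eef_rot: [-3.141, -0.001, 0.139]
force: [-1.0, 0.5, 0.5]
grip_width: 0.0133
grip_force: 0.0
```

Request:
send_rows:
  rows:
    - {"dx": 0, "dy": 0, "dz": 0, "roll": 0, "jaw": 1}
    - {"dx": 0, "dy": 0, "dz": 0, "roll": 0, "jaw": 1}
    - {"dx": 4.2, "dy": 0, "dz": -11, "roll": 0, "jaw": 1}
    - {"dx": 5.9, "dy": 0, "dz": -10.1, "roll": 0, "jaw": 1}
    - {"dx": 7.7, "dy": 0, "dz": -9, "roll": 0, "jaw": 1}
    - {"dx": 9, "dy": 0, "dz": -7.4, "roll": 0, "jaw": 1}
    - {"dx": 10.2, "dy": 0, "dz": -5.8, "roll": 0, "jaw": 1}
    - {"dx": 11.1, "dy": 0, "dz": -4, "roll": 0, "jaw": 1}
    - {"dx": 11.6, "dy": 0, "dz": -1.9, "roll": 0, "jaw": 1}

```text
time_s: 3.67
ee_pos: [0.4753, 0.1537, 0.1363]
eef_rot: [-3.141, -0.001, 0.139]
force: [-2.5, 3.0, 0.5]
grip_width: 0.0105
grip_force: 8.0
```

Request:
send_rows:
  rows:
    - {"dx": 2, "dy": 0, "dz": 0, "roll": 0, "jaw": -0.5}
    - {"dx": 0, "dy": 0, "dz": 0, "roll": 0, "jaw": -0.5}
    - {"dx": 0, "dy": 0, "dz": 0, "roll": 0, "jaw": -0.5}
    - {"dx": 0, "dy": 0, "dz": -20, "roll": 0, "jaw": -1}
    - {"dx": -10, "dy": 30, "dz": -20, "roll": 7.1, "jaw": -1}
    - {"dx": 0, "dy": 38, "dz": 0, "roll": 0, "jaw": -1}
    - {"dx": 0, "dy": 38, "dz": 0, "roll": 0, "jaw": -1}
    - {"dx": 0, "dy": 38, "dz": 0, "roll": 0, "jaw": -1}
    - {"dx": 0, "dy": 38, "dz": 0, "roll": 0, "jaw": -1}
    - {"dx": 0, "dy": 38, "dz": 0, "roll": 0, "jaw": -1}

```text
time_s: 4.5
ee_pos: [0.473, -0.0693, 0.1755]
eef_rot: [3.141, -0.0, 0.015]
force: [0.4, -0.3, 0.4]
grip_width: 0.0734
grip_force: 0.0
```

Run:
```python
from h import *
t=snap('top');s=snap('side')
a=t['frame'][195:255,240:320][:,:,::-1]; b=s['frame'][165:225,260:340][:,:,::-1]
cv2.imwrite('pics/c2.png',np.vstack([cv2.resize(q,(400,300),interpolation=cv2.INTER_CUBIC) for q in (a,b)]))
o=get_obs(); print(o['ee_pos'],o['qpos'])
np.savez('nut.npz',t=t['frame'],s=s['frame'])
# hidden bias check: steel nut pixels height
W=cloud(t); q=W[205:245,270:300]; k=(q[...,2]>.083)&(q[...,0]<.475); print(q[k].mean(0)*1000,k.sum())
```

```text
[ 0.4731166  -0.07164612  0.17526486] [-2.26439110e-01  1.69510502e-01  1.75511176e+00 -7.80763528e-04
  1.21714096e+00  1.33428265e+00]
[458.13986428 148.00564284 184.68197579] 107
```

View pics/c2.png

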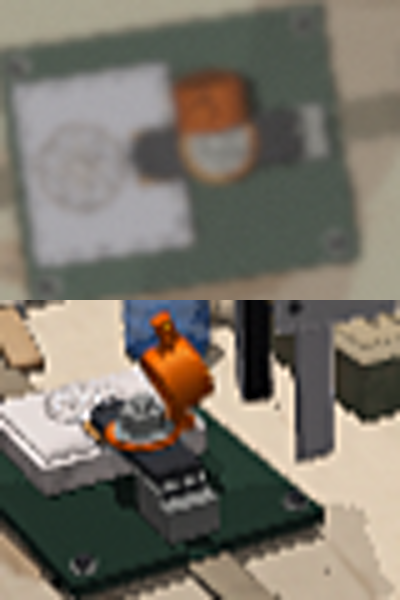

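The cap is open: in the side view it leans back with its tab up. The nut shows at top full-frame (283.2, 224.6) and side (288.2, 187). I'll pin down the nut and plan the move to the first socket.

```bash
python3 - <<'E'
from h import *
d=np.load('nut.npz'); t=snap('top');s=snap('side')
def tri(a,b):
    L=[]
    for c,uv in((t,a),(s,b)):
        A=rayz(c,[uv],0.)[0];B=rayz(c,[uv],.2)[0]; u=(B-A)/np.linalg.norm(B-A); L.append((np.eye(3)-np.outer(u,u),A))
    p=np.linalg.solve(sum(m for m,_ in L),sum(m@A for m,A in L)); return p*1000,np.linalg.norm(L[0][0]@(p-L[0][1]))*1000
for n,c,f,box in(('top',t,d['t'],(274,292,214,236)),('side',s,d['s'],(275,300,178,197))):
    h=cv2.cvtColor(f,cv2.COLOR_RGB2HSV); u0,u1,v0,v1=box
    m=np.zeros(h.shape[:2],np.uint8)
    # steel: low saturation, brighter than strap; 
    sub=h[v0:v1,u0:u1]; 
    m[v0:v1,u0:u1]=((sub[...,1]<60)&(sub[...,2]>(105 if n=='top' else 90)))
    nn,l,st,ce=cv2.connectedComponentsWithStats(m,connectivity=4)
    for i in range(1,nn):
        if st[i,4]>6: print(n,st[i],ce[i],'z.09',rayz(c,[ce[i]],.09)[0]*1000)
    print(sub[:,:,2] if n=='top' else '')
    # orange ring at the base
    m=cv2.inRange(h,(4,110,40),(22,255,255)); 
print(rayz(t,[(283.2,224.6)],.09)*1000,rayz(s,[(288.2,187)],.09)*1000, tri((283.2,224.6),(288.2,187)))
# sockets: triangulate top-face centres, top view centroid vs side
for a,b in(((388.3,199.06),(357,238.5)),((387.6,215.9),(336.5,242.7)),((386.65,233.3),(314.8,246.7))): print(tri(a,b))
E
python3 go.py 413.4 -205.3 150 40
```

```text
top [278 221  12   9  83] [283.57831325 224.86746988] z.09 [449.03442688 149.87785452  90.        ]
top [274 231   4   5  17] [275.23529412 233.17647059] z.09 [420.95297734 178.92549497  90.        ]
[[128 124 134 138 138 132 125 126 138 149 149 141 131 112  87  63  56  68]
 [135 125 133 140 135 130 126 127 135 144 147 142 132 114  91  64  55  61]
 [137 127 130 136 134 137 139 137 132 137 146 143 132 117  94  71  55  59]
 [135 124 131 136 141 146 150 144 134 137 144 143 133 117  99  74  59  60]
 [127 121 128 138 146 149 151 146 137 139 145 143 132 120 101  82  68  66]
 [115 114 126 140 147 149 149 145 142 147 146 140 129 116 107  98  84  74]
 [ 96 106 124 140 146 146 146 143 142 140 139 131 122 117 121 125 108  82]
 [ 81  98 122 140 143 142 139 135 136 130 127 126 124 127 135 137 120  92]
 [ 78  94 125 143 145 139 136 135 138 136 132 130 131 136 140 137 119  94]
 [ 78  98 127 144 145 141 135 138 145 143 139 134 135 138 139 132 119  96]
 [ 78  97 125 144 145 141 136 134 140 140 134 132 130 130 132 126 112  93]
 [ 75  92 121 141 145 143 135 133 135 132 129 127 128 125 124 121 105  87]

[... 851 characters left out ...]

side [296 188   4   8  14] [298.28571429 192.        ] z.09 [470.62279921  89.68028115  90.        ]
side [283 189  10   5  20] [287.05 191.55] z.09 [437.5417877  108.11818001  90.        ]

[[449.97734238 151.17198707  90.        ]] [[451.39493764 138.49856659  90.        ]] (array([452.54990738, 151.05019079,  83.73716021]), np.float64(2.402946272703688))
(array([ 532.72724698, -215.50886059,   79.40734855]), np.float64(0.02230209468703521))
(array([ 473.72020291, -211.12138719,   79.40370557]), np.float64(0.19010610128934205))
(array([ 413.28387395, -205.8514172 ,   80.22885222]), np.float64(0.25565870318845746))
roll -39.3 (yaw 0.7->40.0) | after turn: dx -134.0 dy 66.5 dz 25.2  len 152
```

Request:
send_rows:
  rows:
    - {"dx": 0, "dy": 0, "dz": 0, "roll": -6.55, "jaw": -1}
    - {"dx": 0, "dy": 0, "dz": 0, "roll": -6.55, "jaw": -1}
    - {"dx": 0, "dy": 0, "dz": 0, "roll": -6.55, "jaw": -1}
    - {"dx": 0, "dy": 0, "dz": 0, "roll": -6.55, "jaw": -1}
    - {"dx": 0, "dy": 0, "dz": 0, "roll": -6.55, "jaw": -1}
    - {"dx": 0, "dy": 0, "dz": 0, "roll": -6.55, "jaw": -1}
    - {"dx": -33.5, "dy": 16.6, "dz": 6.3, "roll": 0, "jaw": -1}
    - {"dx": -33.5, "dy": 16.6, "dz": 6.3, "roll": 0, "jaw": -1}
    - {"dx": -33.5, "dy": 16.6, "dz": 6.3, "roll": 0, "jaw": -1}
    - {"dx": -33.5, "dy": 16.6, "dz": 6.3, "roll": 0, "jaw": -1}

```text
time_s: 5.53
ee_pos: [0.4137, -0.2046, 0.15]
eef_rot: [3.142, -0.0, 0.704]
force: [1.1, -0.1, 0.4]
grip_width: 0.094
grip_force: 0.0
```

```bash
python3 go.py 413.3 -205.6 52 40
```

```text
roll 0.3 (yaw 40.3->40.0) | after turn: dx -1.0 dy 0.5 dz 98.0  len 98
```

Request:
send_rows:
  rows:
    - {"dx": -1, "dy": 0.5, "dz": 33, "roll": 0, "jaw": -1}
    - {"dx": 0, "dy": 0, "dz": 33, "roll": 0, "jaw": -1}
    - {"dx": 0, "dy": 0, "dz": 32, "roll": 0, "jaw": 0}
    - {"dx": 0, "dy": 0, "dz": 0, "roll": 0, "jaw": 1}
    - {"dx": 0, "dy": 0, "dz": 0, "roll": 0, "jaw": 1}
    - {"dx": 0, "dy": 0, "dz": 0, "roll": 0, "jaw": 1}
    - {"dx": 0, "dy": 0, "dz": 0, "roll": 0, "jaw": 1}
    - {"dx": 0, "dy": 0, "dz": 0, "roll": 0, "jaw": 1}
    - {"dx": 0, "dy": 0, "dz": 0, "roll": 0, "jaw": 1}
    - {"dx": 0, "dy": 0, "dz": 0, "roll": 0, "jaw": 1}
  force: 10

```text
time_s: 6.37
ee_pos: [0.4142, -0.206, 0.053]
eef_rot: [3.14, -0.0, 0.701]
force: [-0.1, 0.3, -0.1]
grip_width: 0.0439
grip_force: 0.0
```

Request:
send_rows:
  rows:
    - {"dx": 0, "dy": 0, "dz": 0, "roll": 0, "jaw": 1}
    - {"dx": 0, "dy": 0, "dz": 0, "roll": 0, "jaw": 1}

```text
time_s: 6.53
ee_pos: [0.4143, -0.2061, 0.0528]
eef_rot: [3.14, -0.0, 0.701]
force: [0.1, -0.9, 5.8]
grip_width: 0.04
grip_force: 10.0
```

```bash
python3 -c "
from h import *
o=get_obs();print(o['ee_pos'],o['force'],o['grip_width'],o['grip_force'])"
```

```text
[ 0.41427963 -0.20609877  0.05276856] [ 0.13965448 -0.93096207  5.83148695] 0.04002612844299859 10.000888605239611
```

Request:
send_rows:
  rows:
    - {"dx": 0, "dy": 0, "dz": 0, "roll": 0, "jaw": -0.35}
    - {"dx": 0, "dy": 0, "dz": -19, "roll": 0, "jaw": -0.35}
    - {"dx": 0, "dy": 0, "dz": -21, "roll": -7, "jaw": -0.35}
    - {"dx": 0, "dy": 0, "dz": 0, "roll": -7, "jaw": -0.35}
    - {"dx": 0, "dy": 0, "dz": 0, "roll": -7, "jaw": -0.35}
    - {"dx": 0, "dy": 0, "dz": 0, "roll": -7, "jaw": -0.35}
    - {"dx": 0, "dy": 0, "dz": 0, "roll": -7, "jaw": -0.35}
    - {"dx": 0, "dy": 0, "dz": 0, "roll": -7, "jaw": -0.35}
    - {"dx": 0, "dy": 0, "dz": 0, "roll": -7, "jaw": -0.35}
    - {"dx": 0, "dy": 0, "dz": 0, "roll": -7, "jaw": -0.35}
    - {"dx": 0, "dy": 0, "dz": 0, "roll": -7, "jaw": -0.35}
    - {"dx": 0, "dy": 0, "dz": 0, "roll": -7, "jaw": -0.35}

```text
time_s: 7.53
ee_pos: [0.4137, -0.2057, 0.092]
eef_rot: [-3.141, -0.001, 1.929]
force: [0.4, -0.9, -0.3]
grip_width: 0.0636
grip_force: 0.0
```

Request:
send_rows:
  rows:
    - {"dx": 0, "dy": 0, "dz": 0, "roll": -7, "jaw": -0.35}
    - {"dx": 0, "dy": 0, "dz": 20, "roll": -7, "jaw": -0.35}
    - {"dx": 0, "dy": 0, "dz": 20, "roll": -6, "jaw": -0.2}
    - {"dx": 0, "dy": 0, "dz": 0, "roll": 0, "jaw": 1}
    - {"dx": 0, "dy": 0, "dz": 0, "roll": 0, "jaw": 1}
    - {"dx": 0, "dy": 0, "dz": 0, "roll": 0, "jaw": 1}
    - {"dx": 0, "dy": 0, "dz": 0, "roll": 0, "jaw": 1}
  force: 45

```text
time_s: 8.12
ee_pos: [0.4142, -0.2061, 0.0531]
eef_rot: [3.141, 0.001, 2.269]
force: [-0.6, -1.5, -2.3]
grip_width: 0.0393
grip_force: 45.0
```

Request:
send_rows:
  rows:
    - {"dx": 0, "dy": 0, "dz": -30, "roll": 0, "jaw": 1}
    - {"dx": 0, "dy": 0, "dz": -30, "roll": 0, "jaw": 1}
    - {"dx": 24.8, "dy": 26, "dz": -20, "roll": 0, "jaw": 1}
    - {"dx": 24.8, "dy": 26, "dz": -10, "roll": 0, "jaw": 1}
    - {"dx": 24.8, "dy": 26, "dz": 0, "roll": 0, "jaw": 1}
    - {"dx": 24.8, "dy": 26, "dz": 0, "roll": 0, "jaw": 1}
    - {"dx": 24.8, "dy": 26, "dz": 0, "roll": 0, "jaw": 1}
    - {"dx": 24.8, "dy": 26, "dz": 0, "roll": 0, "jaw": 1}
    - {"dx": 24.8, "dy": 26, "dz": 0, "roll": 0, "jaw": 1}
    - {"dx": 24.8, "dy": 26, "dz": 0, "roll": 0, "jaw": 1}
    - {"dx": 24.8, "dy": 26, "dz": 0, "roll": 0, "jaw": 1}
    - {"dx": 24.8, "dy": 26, "dz": 0, "roll": 0, "jaw": 1}

```text
time_s: 9.12
ee_pos: [0.4526, 0.1529, 0.1431]
eef_rot: [3.141, 0.001, 2.27]
force: [0.8, -0.3, -4.0]
grip_width: 0.0393
grip_force: 45.0
```

```bash
python3 go.py 454 150.7 126 130
python3 - <<'E'
from h import *
o=get_obs();print(o['ee_pos'],o['force'],o['moment'],o['qpos'],o['grip_width'])
E
```

```text
roll 0.1 (yaw 130.1->130.0) | after turn: dx -2.6 dy -0.4 dz 17.1  len 17
[0.45261958 0.15291429 0.1431333 ] [ 0.83994728 -0.31456669 -3.97519684] [-0.00396641 -0.23994135 -0.03539369] [ 2.49562391e-01  2.03854099e-01  1.79469043e+00 -8.56650635e-04
  1.14204217e+00 -4.49186169e-01] 0.03934383857639159
```

Request:
send_rows:
  rows:
    - {"dx": -2.6, "dy": -0.4, "dz": 8, "roll": 0, "jaw": 1}
    - {"dx": 0, "dy": 0, "dz": 8, "roll": 0, "jaw": 1}
    - {"dx": 0, "dy": 0, "dz": 3, "roll": 0, "jaw": 1}
    - {"dx": 0, "dy": 0, "dz": 2, "roll": 0, "jaw": 1}
    - {"dx": 0, "dy": 0, "dz": 1, "roll": 0, "jaw": 1}

```text
time_s: 9.53
ee_pos: [0.4541, 0.1483, 0.1214]
eef_rot: [3.141, -0.0, 2.27]
force: [-9.1, -1.9, 19.7]
grip_width: 0.0391
grip_force: 45.0
```

Request:
send_rows:
  rows:
    - {"dx": 0, "dy": 0, "dz": -1.5, "roll": 0, "jaw": 1}
    - {"dx": 2.8, "dy": 0.4, "dz": 0, "roll": 0, "jaw": 1}
    - {"dx": 0, "dy": 0, "dz": 1, "roll": 0, "jaw": 1}
    - {"dx": 0, "dy": 0, "dz": 0, "roll": 0, "jaw": 1}

```text
time_s: 9.87
ee_pos: [0.4528, 0.1511, 0.1215]
eef_rot: [3.141, 0.001, 2.271]
force: [-3.8, -3.4, 8.6]
grip_width: 0.0395
grip_force: 45.0
```

Request:
send_rows:
  rows:
    - {"dx": 0, "dy": 0, "dz": 0.6, "roll": 4, "jaw": 1}
    - {"dx": 0, "dy": 0, "dz": 0, "roll": 5, "jaw": 1}
    - {"dx": 0, "dy": 0, "dz": 0, "roll": 5, "jaw": 1}

```text
time_s: 10.12
ee_pos: [0.4535, 0.1521, 0.1214]
eef_rot: [3.138, -0.001, 2.022]
force: [1.1, 5.5, 5.3]
grip_width: 0.0391
grip_force: 45.0
```

Request:
send_rows:
  rows:
    - {"dx": 0, "dy": 0, "dz": 0, "roll": 5, "jaw": 1}
    - {"dx": 0, "dy": 0, "dz": 0, "roll": 5, "jaw": 1}

```text
time_s: 10.28
ee_pos: [0.4538, 0.1521, 0.1213]
eef_rot: [3.137, -0.001, 1.848]
force: [2.9, 6.2, 4.7]
grip_width: 0.0396
grip_force: 45.0
```

Request:
send_rows:
  rows:
    - {"dx": 0, "dy": 0, "dz": 0, "roll": 5, "jaw": 1}
    - {"dx": 0, "dy": 0, "dz": 0, "roll": 5, "jaw": 1}

```text
time_s: 10.45
ee_pos: [0.4539, 0.1521, 0.1213]
eef_rot: [3.137, -0.002, 1.673]
force: [3.4, 5.9, 4.3]
grip_width: 0.0394
grip_force: 45.0
```

Request:
send_rows:
  rows:
    - {"dx": 0, "dy": 0, "dz": 1.2, "roll": 0, "jaw": 1}
    - {"dx": 0, "dy": 0, "dz": 0, "roll": 4, "jaw": 1}

```text
time_s: 10.62
ee_pos: [0.4547, 0.1518, 0.1205]
eef_rot: [3.135, -0.001, 1.608]
force: [9.2, 2.5, 3.0]
grip_width: 0.0391
grip_force: 45.0
```

Run:
```python
from h import *
o=get_obs();print(o['ee_pos'],o['force'],o['moment'],np.degrees(o['eef_rot']))
```

```text
[0.45467396 0.15180669 0.12054229] [9.2385286  2.46578098 3.03584752] [ 0.39949219 -2.29616957  0.12641864] [ 1.79632289e+02 -7.82445826e-02  9.21559088e+01]
```

Request:
send_rows:
  rows:
    - {"dx": 0.2, "dy": 0.7, "dz": 0, "roll": 4, "jaw": 1}
    - {"dx": 0, "dy": 0, "dz": 0, "roll": 4, "jaw": 1}

```text
time_s: 10.78
ee_pos: [0.4552, 0.1518, 0.1205]
eef_rot: [3.136, -0.002, 1.465]
force: [6.1, 0.8, 7.4]
grip_width: 0.0394
grip_force: 45.0
```

Request:
send_rows:
  rows:
    - {"dx": 0, "dy": 0, "dz": 0.6, "roll": 4, "jaw": 1}
    - {"dx": 0, "dy": 0, "dz": 0, "roll": 4, "jaw": 1}

```text
time_s: 10.95
ee_pos: [0.4554, 0.1517, 0.1203]
eef_rot: [3.136, -0.003, 1.325]
force: [4.1, -0.6, 11.4]
grip_width: 0.0392
grip_force: 45.0
```

Request:
send_rows:
  rows:
    - {"dx": 0, "dy": 0.4, "dz": 0.6, "roll": 4, "jaw": 1}
    - {"dx": 0, "dy": 0, "dz": 0, "roll": 4, "jaw": 1}

```text
time_s: 11.12
ee_pos: [0.4556, 0.1517, 0.1202]
eef_rot: [3.137, -0.003, 1.186]
force: [0.1, -1.3, 18.6]
grip_width: 0.0389
grip_force: 45.0
```

Request:
send_rows:
  rows:
    - {"dx": 0, "dy": 0, "dz": 0, "roll": 4, "jaw": 1}
    - {"dx": 0, "dy": 0, "dz": 0, "roll": 4, "jaw": 1}

```text
time_s: 11.28
ee_pos: [0.4557, 0.1516, 0.1203]
eef_rot: [3.137, -0.004, 1.046]
force: [-0.1, -1.8, 19.2]
grip_width: 0.0392
grip_force: 45.0
```

Run:
```python
from h import *
o=get_obs();print(o['ee_pos'],o['force'],o['moment'],np.degrees(o['eef_rot']),o['qpos'][5])
```

```text
[0.45571977 0.15161632 0.12025646] [-0.06979993 -1.81942594 19.18706018] [-0.40414238 -0.28040936  0.27576766] [179.72088181  -0.23315323  59.93415446] 0.7701671040104957
```

Request:
send_rows:
  rows:
    - {"dx": 0, "dy": 0, "dz": 0.8, "roll": -3, "jaw": 1}
    - {"dx": 0, "dy": 0, "dz": 0, "roll": -3, "jaw": 1}
    - {"dx": 0.5, "dy": 0, "dz": 0, "roll": 0, "jaw": 1}
    - {"dx": -0.5, "dy": 0.5, "dz": 0, "roll": 1, "jaw": 1}
    - {"dx": 0, "dy": -0.5, "dz": 0, "roll": 1, "jaw": 1}

```text
time_s: 11.7
ee_pos: [0.4558, 0.1518, 0.1201]
eef_rot: [3.136, -0.004, 1.118]
force: [-0.1, -1.2, 26.0]
grip_width: 0.0395
grip_force: 45.0
```

Run:
```python
from h import *
o=get_obs();print(o['ee_pos'],o['force'],o['moment'],np.degrees(o['eef_rot']),o['qpos'][5])
```

```text
[0.45577071 0.15178041 0.12008916] [-0.12610068 -1.17925814 25.99032906] [-0.48859074  0.07299491  0.19676267] [179.70101928  -0.24234202  64.0848647 ] 0.6976399782373235
```

Request:
send_rows:
  rows:
    - {"dx": 0, "dy": 0, "dz": -10, "roll": 0, "jaw": 1}
    - {"dx": 0, "dy": 0, "dz": -12, "roll": 6, "jaw": 1}
    - {"dx": 0, "dy": 0, "dz": -8, "roll": 6, "jaw": 1}
    - {"dx": 0, "dy": 0, "dz": 0, "roll": 6, "jaw": 1}
    - {"dx": 0, "dy": 0, "dz": 0, "roll": 6, "jaw": 1}

```text
time_s: 12.12
ee_pos: [0.4536, 0.1514, 0.1473]
eef_rot: [3.141, -0.0, 0.695]
force: [-1.2, -0.2, -5.0]
grip_width: 0.0393
grip_force: 45.0
```

```bash
python3 go.py 414.2 -206.1 100 40;  python3 - <<'E'
from h import *
o=get_obs();print(o['ee_pos'],o['force'],o['moment'],np.degrees(o['eef_rot']),o['qpos'][5])
E
```

```text
roll -0.2 (yaw 39.8->40.0) | after turn: dx -260.0 dy 248.5 dz 47.3  len 363
[0.45363094 0.15135583 0.14728514] [-1.19347639 -0.21754769 -5.00615464] [ 0.0028082  -0.00116769 -0.00705707] [ 1.79994310e+02 -1.63743032e-02  3.98319906e+01] 1.1209914350377048
```

Request:
send_rows:
  rows:
    - {"dx": -26, "dy": 24.85, "dz": 0, "roll": 0, "jaw": 1}
    - {"dx": -26, "dy": 24.85, "dz": 0, "roll": 0, "jaw": 1}
    - {"dx": -26, "dy": 24.85, "dz": 0, "roll": 0, "jaw": 1}
    - {"dx": -26, "dy": 24.85, "dz": 0, "roll": 0, "jaw": 1}
    - {"dx": -26, "dy": 24.85, "dz": 0, "roll": 0, "jaw": 1}
    - {"dx": -26, "dy": 24.85, "dz": 0, "roll": 0, "jaw": 1}
    - {"dx": -26, "dy": 24.85, "dz": 0, "roll": 0, "jaw": 1}
    - {"dx": -26, "dy": 24.85, "dz": 0, "roll": 0, "jaw": 1}
    - {"dx": -26, "dy": 24.85, "dz": 0, "roll": 0, "jaw": 1}
    - {"dx": -26, "dy": 24.85, "dz": 0, "roll": 0, "jaw": 1}
    - {"dx": 0, "dy": 0, "dz": 20, "roll": 0, "jaw": 1}
    - {"dx": 0, "dy": 0, "dz": 0, "roll": 0, "jaw": 1}

```text
time_s: 13.12
ee_pos: [0.4133, -0.2068, 0.1243]
eef_rot: [-3.137, 0.001, 0.697]
force: [-0.3, 0.9, -5.3]
grip_width: 0.0396
grip_force: 45.0
```

```bash
python3 go.py 414.2 -206.1 54 40
```

```text
roll -0.0 (yaw 40.0->40.0) | after turn: dx 1.1 dy 0.0 dz 70.3  len 70
```

Request:
send_rows:
  rows:
    - {"dx": 0.4, "dy": 0, "dz": 26, "roll": 0, "jaw": 1}
    - {"dx": 0, "dy": 0, "dz": 18, "roll": 0, "jaw": 1}
    - {"dx": 0, "dy": 0, "dz": 10, "roll": 0, "jaw": 1}
    - {"dx": 0, "dy": 0, "dz": 10, "roll": 0, "jaw": 1}
    - {"dx": 0, "dy": 0, "dz": 5, "roll": 0, "jaw": 1}
    - {"dx": 0, "dy": 0, "dz": 0, "roll": 0, "jaw": 1}

```text
time_s: 13.62
ee_pos: [0.4154, -0.2053, 0.0575]
eef_rot: [-3.141, 0.0, 0.701]
force: [-1.2, 0.6, -4.1]
grip_width: 0.0394
grip_force: 45.0
```

Request:
send_rows:
  rows:
    - {"dx": 0, "dy": 0, "dz": 3, "roll": 0, "jaw": 1}
    - {"dx": 0, "dy": 0, "dz": 1, "roll": 0, "jaw": 1}

```text
time_s: 13.78
ee_pos: [0.4158, -0.2058, 0.0544]
eef_rot: [3.141, -0.0, 0.701]
force: [-1.2, 0.3, -4.8]
grip_width: 0.0391
grip_force: 45.0
```

Request:
send_rows:
  rows:
    - {"dx": 0, "dy": 0, "dz": 0, "roll": 0, "jaw": -0.3}
    - {"dx": 0, "dy": 0, "dz": 0, "roll": 0, "jaw": -0.3}
    - {"dx": 0, "dy": 0, "dz": -15, "roll": 0, "jaw": -0.3}
    - {"dx": 0, "dy": 0, "dz": -30, "roll": 0, "jaw": -1}

```text
time_s: 14.12
ee_pos: [0.4144, -0.2051, 0.0977]
eef_rot: [-3.138, 0.001, 0.701]
force: [1.4, -0.0, 0.2]
grip_width: 0.0626
grip_force: 0.0
```

```bash
python3 go.py 474.6 -211.5 98 40; python3 go.py 533.4 -215.8 98 40
```

```text
roll 0.2 (yaw 40.2->40.0) | after turn: dx 42.0 dy 43.7 dz -0.3  len 61
roll 0.2 (yaw 40.2->40.0) | after turn: dx 84.3 dy 84.7 dz -0.3  len 120
```

Request:
send_rows:
  rows:
    - {"dx": 21, "dy": 22, "dz": 0, "roll": 0, "jaw": -0.4}
    - {"dx": 21, "dy": 21.7, "dz": 0, "roll": 0, "jaw": -0.4}
    - {"dx": 0, "dy": 0, "dz": 0, "roll": 0, "jaw": -0.4}
    - {"dx": 0, "dy": 0, "dz": 23, "roll": 0, "jaw": -0.4}
    - {"dx": 0, "dy": 0, "dz": 22, "roll": 0, "jaw": 0}
    - {"dx": 0, "dy": 0, "dz": 0, "roll": 0, "jaw": 1}
    - {"dx": 0, "dy": 0, "dz": 0, "roll": 0, "jaw": 1}
    - {"dx": 0, "dy": 0, "dz": 0, "roll": 0, "jaw": 1}
    - {"dx": 0, "dy": 0, "dz": 0, "roll": 0, "jaw": 1}
    - {"dx": 0, "dy": 0, "dz": 0, "roll": 0, "jaw": 1}
  force: 10

```text
time_s: 14.95
ee_pos: [0.4762, -0.2122, 0.0553]
eef_rot: [3.14, -0.001, 0.701]
force: [-2.0, 1.6, 6.4]
grip_width: 0.0397
grip_force: 10.0
```

Request:
send_rows:
  rows:
    - {"dx": 0, "dy": 0, "dz": 0, "roll": 0, "jaw": -0.35}
    - {"dx": 0, "dy": 0, "dz": -19, "roll": 0, "jaw": -0.35}
    - {"dx": 0, "dy": 0, "dz": -21, "roll": -7, "jaw": -0.35}
    - {"dx": 0, "dy": 0, "dz": 0, "roll": -7, "jaw": -0.35}
    - {"dx": 0, "dy": 0, "dz": 0, "roll": -7, "jaw": -0.35}
    - {"dx": 0, "dy": 0, "dz": 0, "roll": -7, "jaw": -0.35}
    - {"dx": 0, "dy": 0, "dz": 0, "roll": -7, "jaw": -0.35}
    - {"dx": 0, "dy": 0, "dz": 0, "roll": -7, "jaw": -0.35}
    - {"dx": 0, "dy": 0, "dz": 0, "roll": -7, "jaw": -0.35}
    - {"dx": 0, "dy": 0, "dz": 0, "roll": -7, "jaw": -0.35}
    - {"dx": 0, "dy": 0, "dz": 0, "roll": -7, "jaw": -0.35}
    - {"dx": 0, "dy": 0, "dz": 0, "roll": -7, "jaw": -0.35}

```text
time_s: 15.95
ee_pos: [0.476, -0.2122, 0.0944]
eef_rot: [3.141, 0.001, 1.929]
force: [0.1, -1.6, -0.1]
grip_width: 0.0632
grip_force: 0.0
```

Request:
send_rows:
  rows:
    - {"dx": 0, "dy": 0, "dz": 0, "roll": -7, "jaw": -0.35}
    - {"dx": 0, "dy": 0, "dz": 20, "roll": -7, "jaw": -0.35}
    - {"dx": 0, "dy": 0, "dz": 20, "roll": -6, "jaw": -0.2}
    - {"dx": 0, "dy": 0, "dz": 0, "roll": 0, "jaw": 1}
    - {"dx": 0, "dy": 0, "dz": 0, "roll": 0, "jaw": 1}
    - {"dx": 0, "dy": 0, "dz": 0, "roll": 0, "jaw": 1}
    - {"dx": 0, "dy": 0, "dz": 0, "roll": 0, "jaw": 1}
  force: 45

```text
time_s: 16.53
ee_pos: [0.4762, -0.2124, 0.0551]
eef_rot: [3.141, 0.001, 2.269]
force: [-1.7, -1.8, 1.4]
grip_width: 0.039
grip_force: 45.0
```

```bash
python3 go.py 455.0 151.6 145 130
```

```text
roll -0.0 (yaw 130.0->130.0) | after turn: dx 292.4 dy 217.7 dz -89.9  len 375
```

Request:
send_rows:
  rows:
    - {"dx": 0, "dy": 0, "dz": -30, "roll": 0, "jaw": 1}
    - {"dx": 0, "dy": 0, "dz": -30, "roll": 0, "jaw": 1}
    - {"dx": 29.2, "dy": 21.8, "dz": -20, "roll": 0, "jaw": 1}
    - {"dx": 29.2, "dy": 21.8, "dz": -10, "roll": 0, "jaw": 1}
    - {"dx": 29.2, "dy": 21.8, "dz": 0, "roll": 0, "jaw": 1}
    - {"dx": 29.2, "dy": 21.8, "dz": 0, "roll": 0, "jaw": 1}
    - {"dx": 29.2, "dy": 21.8, "dz": 0, "roll": 0, "jaw": 1}
    - {"dx": 29.2, "dy": 21.8, "dz": 0, "roll": 0, "jaw": 1}
    - {"dx": 29.2, "dy": 21.8, "dz": 0, "roll": 0, "jaw": 1}
    - {"dx": 29.2, "dy": 21.8, "dz": 0, "roll": 0, "jaw": 1}
    - {"dx": 29.2, "dy": 21.8, "dz": 0, "roll": 0, "jaw": 1}
    - {"dx": 29.2, "dy": 21.8, "dz": 0, "roll": 0, "jaw": 1}

```text
time_s: 17.53
ee_pos: [0.4536, 0.1536, 0.1448]
eef_rot: [3.14, 0.0, 2.269]
force: [0.6, -0.0, -4.2]
grip_width: 0.0394
grip_force: 45.0
```

Request:
send_rows:
  rows:
    - {"dx": 0, "dy": 0, "dz": 8, "roll": 0, "jaw": 1}
    - {"dx": 0, "dy": 0, "dz": 8, "roll": 0, "jaw": 1}
    - {"dx": 0, "dy": 0, "dz": 2, "roll": 0, "jaw": 1}
    - {"dx": 0, "dy": 0, "dz": 0, "roll": 0, "jaw": 1}

```text
time_s: 17.87
ee_pos: [0.4539, 0.151, 0.1255]
eef_rot: [-3.141, -0.0, 2.27]
force: [0.9, -0.7, -4.2]
grip_width: 0.0393
grip_force: 45.0
```

```bash
python3 go.py 455.3 151.6 124 130
```

```text
roll 0.1 (yaw 130.1->130.0) | after turn: dx -0.4 dy 1.5 dz 1.5  len 2
```

Request:
send_rows:
  rows:
    - {"dx": -0.4, "dy": 1.4, "dz": 1, "roll": 0, "jaw": 1}
    - {"dx": 0, "dy": 0, "dz": 2, "roll": 0, "jaw": 1}
    - {"dx": 0, "dy": 0, "dz": 0.5, "roll": 0, "jaw": 1}
    - {"dx": 0, "dy": 0, "dz": 0, "roll": 0, "jaw": 1}

```text
time_s: 18.2
ee_pos: [0.456, 0.1519, 0.1234]
eef_rot: [3.14, 0.001, 2.271]
force: [-2.0, -1.7, 4.7]
grip_width: 0.0394
grip_force: 45.0
```

Request:
send_rows:
  rows:
    - {"dx": 0, "dy": 0, "dz": 0, "roll": 4, "jaw": 1}
    - {"dx": 0, "dy": 0, "dz": 0, "roll": 4, "jaw": 1}
    - {"dx": 0, "dy": 0, "dz": 0, "roll": 4, "jaw": 1}

```text
time_s: 18.45
ee_pos: [0.4564, 0.1522, 0.1235]
eef_rot: [3.139, 0.0, 2.058]
force: [1.6, 1.8, 1.1]
grip_width: 0.0395
grip_force: 45.0
```

Request:
send_rows:
  rows:
    - {"dx": 0, "dy": 0, "dz": 0.8, "roll": 4, "jaw": 1}
    - {"dx": 0, "dy": 0, "dz": 0, "roll": 4, "jaw": 1}
    - {"dx": 0, "dy": 0, "dz": 0, "roll": 4, "jaw": 1}

```text
time_s: 18.7
ee_pos: [0.4571, 0.1522, 0.1232]
eef_rot: [3.137, 0.0, 1.849]
force: [4.8, 0.6, 3.8]
grip_width: 0.0393
grip_force: 45.0
```

Request:
send_rows:
  rows:
    - {"dx": 0, "dy": 0, "dz": 0.2, "roll": 4, "jaw": 1}
    - {"dx": 0, "dy": 0, "dz": 0, "roll": 4, "jaw": 1}
    - {"dx": 0, "dy": 0, "dz": 0, "roll": 4, "jaw": 1}

```text
time_s: 18.95
ee_pos: [0.4572, 0.1519, 0.123]
eef_rot: [3.137, 0.0, 1.639]
force: [4.8, -2.3, 5.2]
grip_width: 0.0393
grip_force: 45.0
```

Request:
send_rows:
  rows:
    - {"dx": 0, "dy": 0, "dz": 0, "roll": 4, "jaw": 1}
    - {"dx": 0, "dy": 0, "dz": 0, "roll": 4, "jaw": 1}
    - {"dx": 0, "dy": 0, "dz": 0, "roll": 4, "jaw": 1}

```text
time_s: 19.2
ee_pos: [0.4572, 0.1517, 0.123]
eef_rot: [3.137, -0.001, 1.43]
force: [4.8, -3.0, 5.4]
grip_width: 0.0394
grip_force: 45.0
```

Request:
send_rows:
  rows:
    - {"dx": 0, "dy": 0.3, "dz": 1, "roll": 4, "jaw": 1}
    - {"dx": -0.2, "dy": 0, "dz": 0, "roll": 4, "jaw": 1}
    - {"dx": 0, "dy": 0, "dz": 0, "roll": 4, "jaw": 1}

```text
time_s: 19.45
ee_pos: [0.4576, 0.1513, 0.1227]
eef_rot: [3.137, -0.002, 1.22]
force: [1.0, -6.2, 15.1]
grip_width: 0.0394
grip_force: 45.0
```

Request:
send_rows:
  rows:
    - {"dx": 0, "dy": 0, "dz": 0.5, "roll": 4, "jaw": 1}
    - {"dx": 0, "dy": 0, "dz": 0, "roll": 4, "jaw": 1}
    - {"dx": 0, "dy": 0, "dz": 0, "roll": 4, "jaw": 1}

```text
time_s: 19.7
ee_pos: [0.4576, 0.1512, 0.1225]
eef_rot: [3.137, -0.002, 1.011]
force: [-0.5, -8.0, 18.4]
grip_width: 0.0394
grip_force: 45.0
```

Run:
```python
from h import *
o=get_obs();print(o['ee_pos'],o['force'],o['moment'],np.degrees(o['eef_rot']),o['qpos'][5])
```

```text
[0.4575813  0.15123911 0.12254305] [-0.46394604 -7.99934598 18.37993806] [-1.71617218  0.22541835  0.22796831] [ 1.79728509e+02 -1.42365002e-01  5.79228874e+01] 0.8048759637586357
```

Request:
send_rows:
  rows:
    - {"dx": -0.7, "dy": 0.4, "dz": 0.6, "roll": -3, "jaw": 1}
    - {"dx": 0, "dy": 0, "dz": 0, "roll": -3, "jaw": 1}
    - {"dx": 0.5, "dy": 0, "dz": 0, "roll": -1, "jaw": 1}
    - {"dx": -0.5, "dy": 0.5, "dz": 0, "roll": -1, "jaw": 1}
    - {"dx": 0, "dy": -0.5, "dz": 0, "roll": 1, "jaw": 1}

```text
time_s: 20.12
ee_pos: [0.4576, 0.1516, 0.1224]
eef_rot: [3.137, -0.004, 1.137]
force: [-0.8, 0.5, 22.2]
grip_width: 0.0393
grip_force: 45.0
```

Run:
```python
from h import *
o=get_obs();print(o['ee_pos'],o['force'],o['moment'],np.degrees(o['eef_rot']),o['qpos'][5])
```

```text
[0.45757053 0.15155244 0.12240587] [-0.76185491  0.52738169 22.2205994 ] [-0.0694607   0.3753742  -0.00213198] [179.75518713  -0.24593215  65.17282913] 0.676435888457433
```

Request:
send_rows:
  rows:
    - {"dx": 0, "dy": 0, "dz": -10, "roll": 0, "jaw": 1}
    - {"dx": 0, "dy": 0, "dz": -12, "roll": 6.3, "jaw": 1}
    - {"dx": 0, "dy": 0, "dz": -6, "roll": 6.3, "jaw": 1}
    - {"dx": 0, "dy": 0, "dz": 0, "roll": 6.3, "jaw": 1}
    - {"dx": 0, "dy": 0, "dz": 0, "roll": 6.3, "jaw": 1}

```text
time_s: 20.53
ee_pos: [0.4558, 0.1509, 0.148]
eef_rot: [3.141, -0.001, 0.691]
force: [0.5, -1.3, -3.2]
grip_width: 0.0392
grip_force: 45.0
```

```bash
python3 go.py 476.2 -212.3 125 40
```

```text
roll -0.4 (yaw 39.6->40.0) | after turn: dx -217.8 dy 291.3 dz 23.0  len 365
```

Request:
send_rows:
  rows:
    - {"dx": -21.8, "dy": 29.1, "dz": 0, "roll": 0, "jaw": 1}
    - {"dx": -21.8, "dy": 29.1, "dz": 0, "roll": 0, "jaw": 1}
    - {"dx": -21.8, "dy": 29.1, "dz": 0, "roll": 0, "jaw": 1}
    - {"dx": -21.8, "dy": 29.1, "dz": 0, "roll": 0, "jaw": 1}
    - {"dx": -21.8, "dy": 29.1, "dz": 0, "roll": 0, "jaw": 1}
    - {"dx": -21.8, "dy": 29.1, "dz": 0, "roll": 0, "jaw": 1}
    - {"dx": -21.8, "dy": 29.1, "dz": 0, "roll": 0, "jaw": 1}
    - {"dx": -21.8, "dy": 29.1, "dz": 0, "roll": 0, "jaw": 1}
    - {"dx": -21.8, "dy": 29.1, "dz": 0, "roll": 0, "jaw": 1}
    - {"dx": -21.8, "dy": 29.1, "dz": 0, "roll": 0, "jaw": 1}
    - {"dx": 0, "dy": 0, "dz": 20, "roll": 0, "jaw": 1}
    - {"dx": 0, "dy": 0, "dz": 0, "roll": 0, "jaw": 1}

```text
time_s: 21.53
ee_pos: [0.4737, -0.213, 0.1246]
eef_rot: [-3.137, 0.002, 0.694]
force: [-0.8, 1.1, -5.5]
grip_width: 0.0391
grip_force: 45.0
```

Request:
send_rows:
  rows:
    - {"dx": 0, "dy": 0, "dz": 0, "roll": 0, "jaw": 1}
    - {"dx": 0, "dy": 0, "dz": 0, "roll": 0, "jaw": 1}

```text
time_s: 21.7
ee_pos: [0.4755, -0.2112, 0.128]
eef_rot: [-3.141, -0.0, 0.698]
force: [-0.9, -0.3, -4.7]
grip_width: 0.0394
grip_force: 45.0
```

```bash
python3 go.py 476.2 -212.3 58 40
```

```text
roll -0.0 (yaw 40.0->40.0) | after turn: dx -0.2 dy 1.3 dz 70.0  len 70
```

Request:
send_rows:
  rows:
    - {"dx": -0.2, "dy": 1.2, "dz": 26, "roll": 0, "jaw": 1}
    - {"dx": 0, "dy": 0, "dz": 18, "roll": 0, "jaw": 1}
    - {"dx": 0, "dy": 0, "dz": 10, "roll": 0, "jaw": 1}
    - {"dx": 0, "dy": 0, "dz": 10, "roll": 0, "jaw": 1}
    - {"dx": 0, "dy": 0, "dz": 5, "roll": 0, "jaw": 1}
    - {"dx": 0, "dy": 0, "dz": 0, "roll": 0, "jaw": 1}

```text
time_s: 22.2
ee_pos: [0.4758, -0.2124, 0.0581]
eef_rot: [-3.141, 0.001, 0.698]
force: [-2.2, -1.2, -7.1]
grip_width: 0.0394
grip_force: 45.0
```

Request:
send_rows:
  rows:
    - {"dx": 0, "dy": 0, "dz": 2, "roll": 0, "jaw": 1}
    - {"dx": 0, "dy": 0, "dz": 0.5, "roll": 0, "jaw": 1}

```text
time_s: 22.37
ee_pos: [0.4761, -0.2129, 0.0566]
eef_rot: [3.141, 0.0, 0.698]
force: [-6.2, -0.6, -0.7]
grip_width: 0.0395
grip_force: 45.0
```

Request:
send_rows:
  rows:
    - {"dx": 0, "dy": 0, "dz": 0, "roll": 0, "jaw": -0.3}
    - {"dx": 0, "dy": 0, "dz": 0, "roll": 0, "jaw": -0.3}
    - {"dx": 0, "dy": 0, "dz": -15, "roll": 0, "jaw": -0.3}
    - {"dx": 0, "dy": 0, "dz": -30, "roll": 0, "jaw": -0.4}
    - {"dx": 0, "dy": 0, "dz": 0, "roll": 0, "jaw": -0.4}

```text
time_s: 22.78
ee_pos: [0.4786, -0.2138, 0.1062]
eef_rot: [3.134, -0.003, 0.698]
force: [0.2, -0.7, 0.5]
grip_width: 0.0647
grip_force: 0.0
```

```bash
python3 go.py 534.5 -216.5 53 40
```

```text
roll -0.0 (yaw 40.0->40.0) | after turn: dx 41.1 dy 38.0 dz 53.2  len 77
```

Request:
send_rows:
  rows:
    - {"dx": 21, "dy": 20.4, "dz": 0, "roll": 0, "jaw": -0.4}
    - {"dx": 21, "dy": 20.3, "dz": 0, "roll": 0, "jaw": -0.4}
    - {"dx": 0, "dy": 0, "dz": 0, "roll": 0, "jaw": -0.4}
    - {"dx": 0, "dy": 0, "dz": 24, "roll": 0, "jaw": -0.4}
    - {"dx": 0, "dy": 0, "dz": 24, "roll": 0, "jaw": 0}
    - {"dx": 0, "dy": 0, "dz": 0, "roll": 0, "jaw": 1}
    - {"dx": 0, "dy": 0, "dz": 0, "roll": 0, "jaw": 1}
    - {"dx": 0, "dy": 0, "dz": 0, "roll": 0, "jaw": 1}
    - {"dx": 0, "dy": 0, "dz": 0, "roll": 0, "jaw": 1}
    - {"dx": 0, "dy": 0, "dz": 0, "roll": 0, "jaw": 1}
  force: 10

```text
time_s: 23.62
ee_pos: [0.5351, -0.2174, 0.0546]
eef_rot: [3.139, -0.001, 0.697]
force: [-0.7, 0.8, 6.2]
grip_width: 0.04
grip_force: 10.0
```

Request:
send_rows:
  rows:
    - {"dx": 0, "dy": 0, "dz": 0, "roll": 0, "jaw": -0.35}
    - {"dx": 0, "dy": 0, "dz": -19, "roll": 0, "jaw": -0.35}
    - {"dx": 0, "dy": 0, "dz": -21, "roll": -7, "jaw": -0.35}
    - {"dx": 0, "dy": 0, "dz": 0, "roll": -7, "jaw": -0.35}
    - {"dx": 0, "dy": 0, "dz": 0, "roll": -7, "jaw": -0.35}
    - {"dx": 0, "dy": 0, "dz": 0, "roll": -7, "jaw": -0.35}
    - {"dx": 0, "dy": 0, "dz": 0, "roll": -7, "jaw": -0.35}
    - {"dx": 0, "dy": 0, "dz": 0, "roll": -7, "jaw": -0.35}
    - {"dx": 0, "dy": 0, "dz": 0, "roll": -7, "jaw": -0.35}
    - {"dx": 0, "dy": 0, "dz": 0, "roll": -7, "jaw": -0.35}
    - {"dx": 0, "dy": 0, "dz": 0, "roll": -7, "jaw": -0.35}
    - {"dx": 0, "dy": 0, "dz": 0, "roll": -7, "jaw": -0.35}

```text
time_s: 24.62
ee_pos: [0.5345, -0.2171, 0.0933]
eef_rot: [3.141, 0.0, 1.925]
force: [-0.0, 0.8, -0.1]
grip_width: 0.0633
grip_force: 0.0
```

Request:
send_rows:
  rows:
    - {"dx": 0, "dy": 0, "dz": 0, "roll": -7, "jaw": -0.35}
    - {"dx": 0, "dy": 0, "dz": 20, "roll": -7, "jaw": -0.35}
    - {"dx": 0, "dy": 0, "dz": 20, "roll": -6, "jaw": -0.2}
    - {"dx": 0, "dy": 0, "dz": 0, "roll": 0, "jaw": 1}
    - {"dx": 0, "dy": 0, "dz": 0, "roll": 0, "jaw": 1}
    - {"dx": 0, "dy": 0, "dz": 0, "roll": 0, "jaw": 1}
    - {"dx": 0, "dy": 0, "dz": 0, "roll": 0, "jaw": 1}
  force: 45

```text
time_s: 25.2
ee_pos: [0.5348, -0.2174, 0.0541]
eef_rot: [3.141, 0.001, 2.266]
force: [-1.4, -2.1, 2.5]
grip_width: 0.0391
grip_force: 44.8
```

```bash
python3 go.py 456.0 151.6 145 130
```

```text
roll -0.2 (yaw 129.8->130.0) | after turn: dx 333.3 dy 176.8 dz -90.9  len 388
```

Request:
send_rows:
  rows:
    - {"dx": 0, "dy": 0, "dz": -30, "roll": 0, "jaw": 1}
    - {"dx": 0, "dy": 0, "dz": -30, "roll": 0, "jaw": 1}
    - {"dx": 33.3, "dy": 17.7, "dz": -18, "roll": 0, "jaw": 1}
    - {"dx": 33.3, "dy": 17.7, "dz": -13, "roll": 0, "jaw": 1}
    - {"dx": 33.3, "dy": 17.7, "dz": 0, "roll": 0, "jaw": 1}
    - {"dx": 33.3, "dy": 17.7, "dz": 0, "roll": 0, "jaw": 1}
    - {"dx": 33.3, "dy": 17.7, "dz": 0, "roll": 0, "jaw": 1}
    - {"dx": 33.3, "dy": 17.7, "dz": 0, "roll": 0, "jaw": 1}
    - {"dx": 33.3, "dy": 17.7, "dz": 0, "roll": 0, "jaw": 1}
    - {"dx": 33.3, "dy": 17.7, "dz": 0, "roll": 0, "jaw": 1}
    - {"dx": 33.3, "dy": 17.7, "dz": 0, "roll": 0, "jaw": 1}
    - {"dx": 33.3, "dy": 17.7, "dz": 0, "roll": 0, "jaw": 1}

```text
time_s: 26.2
ee_pos: [0.4555, 0.1536, 0.1446]
eef_rot: [3.14, 0.0, 2.266]
force: [0.9, 0.6, -3.9]
grip_width: 0.0391
grip_force: 44.8
```

Request:
send_rows:
  rows:
    - {"dx": 0, "dy": 0, "dz": 8, "roll": 0, "jaw": 1}
    - {"dx": 0, "dy": 0, "dz": 8, "roll": 0, "jaw": 1}
    - {"dx": 0, "dy": 0, "dz": 3, "roll": 0, "jaw": 1}
    - {"dx": 0, "dy": 0, "dz": 0, "roll": 0, "jaw": 1}

```text
time_s: 26.53
ee_pos: [0.456, 0.1509, 0.1241]
eef_rot: [-3.14, -0.001, 2.267]
force: [0.1, -0.5, -3.2]
grip_width: 0.0391
grip_force: 44.8
```

```bash
python3 go.py 456 151.6 123 130
```

```text
roll -0.1 (yaw 129.9->130.0) | after turn: dx 0.5 dy 0.5 dz 1.1  len 1
```

Request:
send_rows:
  rows:
    - {"dx": 0.4, "dy": 0.4, "dz": 1.5, "roll": 0, "jaw": 1}
    - {"dx": 0, "dy": 0, "dz": 1.5, "roll": 0, "jaw": 1}
    - {"dx": 0, "dy": 0, "dz": 0.3, "roll": 0, "jaw": 1}
    - {"dx": 0, "dy": 0, "dz": 0, "roll": 0, "jaw": 1}

```text
time_s: 26.87
ee_pos: [0.4564, 0.152, 0.1216]
eef_rot: [3.142, 0.0, 2.267]
force: [1.3, -0.2, -3.0]
grip_width: 0.0395
grip_force: 44.8
```

Request:
send_rows:
  rows:
    - {"dx": 0, "dy": 0, "dz": 0.3, "roll": 4, "jaw": 1}
    - {"dx": 0, "dy": 0, "dz": 0, "roll": 4, "jaw": 1}
    - {"dx": 0, "dy": 0, "dz": 0, "roll": 4, "jaw": 1}

```text
time_s: 27.12
ee_pos: [0.4564, 0.1522, 0.1213]
eef_rot: [3.141, 0.0, 2.055]
force: [-0.4, 0.8, -3.5]
grip_width: 0.0391
grip_force: 44.8
```

Request:
send_rows:
  rows:
    - {"dx": 0, "dy": 0, "dz": 1.5, "roll": 0, "jaw": 1}
    - {"dx": 0, "dy": 0, "dz": 1.5, "roll": 0, "jaw": 1}
    - {"dx": 0, "dy": 0, "dz": 0, "roll": 0, "jaw": 1}

```text
time_s: 27.37
ee_pos: [0.4567, 0.1523, 0.1199]
eef_rot: [3.14, 0.0, 2.061]
force: [-7.8, -1.7, 20.2]
grip_width: 0.039
grip_force: 45.0
```

Request:
send_rows:
  rows:
    - {"dx": 0.3, "dy": -0.5, "dz": -0.6, "roll": 3, "jaw": 1}
    - {"dx": 0, "dy": 0, "dz": 0, "roll": 3, "jaw": 1}

```text
time_s: 27.53
ee_pos: [0.4561, 0.1519, 0.1199]
eef_rot: [3.14, 0.001, 1.955]
force: [-2.7, -4.8, 7.7]
grip_width: 0.0387
grip_force: 44.9
```

Request:
send_rows:
  rows:
    - {"dx": 0, "dy": 0, "dz": 0, "roll": 3, "jaw": 1}
    - {"dx": 0, "dy": 0, "dz": 0, "roll": 3, "jaw": 1}

```text
time_s: 27.7
ee_pos: [0.4561, 0.1519, 0.1197]
eef_rot: [3.141, 0.001, 1.85]
force: [-3.5, -4.9, 6.6]
grip_width: 0.0393
grip_force: 44.9
```

Run:
```python
from h import *
o=get_obs();print(o['ee_pos'],o['force'],o['moment'],np.degrees(o['eef_rot']),o['qpos'][5])
```

```text
[0.45607173 0.15191808 0.11972356] [-3.51815828 -4.92316789  6.59085305] [-1.01976482  0.57903327  0.1416168 ] [1.79942994e+02 5.69917413e-02 1.05971967e+02] -0.032389701394580486
```

Request:
send_rows:
  rows:
    - {"dx": -0.3, "dy": -0.4, "dz": 0.6, "roll": 3, "jaw": 1}
    - {"dx": 0, "dy": 0, "dz": 0, "roll": 3, "jaw": 1}
    - {"dx": 0, "dy": 0, "dz": 0, "roll": 3, "jaw": 1}

```text
time_s: 27.95
ee_pos: [0.456, 0.1517, 0.1193]
eef_rot: [3.14, 0.001, 1.692]
force: [-1.4, -3.3, 5.9]
grip_width: 0.0394
grip_force: 44.9
```

Request:
send_rows:
  rows:
    - {"dx": 0, "dy": 0, "dz": 0.4, "roll": 3, "jaw": 1}
    - {"dx": 0, "dy": 0, "dz": 0, "roll": 3, "jaw": 1}
    - {"dx": 0, "dy": 0, "dz": 0, "roll": 3, "jaw": 1}

```text
time_s: 28.2
ee_pos: [0.4558, 0.1516, 0.1183]
eef_rot: [3.14, 0.0, 1.535]
force: [0.7, -3.6, -3.1]
grip_width: 0.039
grip_force: 44.8
```

Run:
```python
from h import *
o=get_obs();print(o['ee_pos'],o['force'],o['moment'],np.degrees(o['eef_rot']),o['qpos'][5])
```

```text
[0.45579742 0.15159198 0.11826214] [ 0.74116651 -3.59296944 -3.10727259] [-0.60144891 -0.33545721  0.00152677] [1.79928876e+02 2.20434339e-02 8.79577101e+01] 0.28123190356318734
```

It's dropping with almost no vertical contact force, so I'll press on down.

Request:
send_rows:
  rows:
    - {"dx": -0.2, "dy": 0, "dz": 1.5, "roll": 0, "jaw": 1}
    - {"dx": 0, "dy": 0, "dz": 1.5, "roll": 0, "jaw": 1}
    - {"dx": 0, "dy": 0, "dz": 0, "roll": 0, "jaw": 1}

```text
time_s: 28.45
ee_pos: [0.4557, 0.1515, 0.1149]
eef_rot: [3.141, 0.0, 1.538]
force: [2.1, -2.9, -0.3]
grip_width: 0.0393
grip_force: 44.7
```

Request:
send_rows:
  rows:
    - {"dx": 0, "dy": 0, "dz": 2, "roll": 0, "jaw": 1}
    - {"dx": 0, "dy": 0, "dz": 2, "roll": 0, "jaw": 1}
    - {"dx": 0, "dy": 0, "dz": 2, "roll": 0, "jaw": 1}
    - {"dx": 0, "dy": 0, "dz": 0, "roll": 0, "jaw": 1}

```text
time_s: 28.78
ee_pos: [0.4557, 0.1516, 0.1092]
eef_rot: [3.141, 0.0, 1.537]
force: [-0.1, -4.2, 6.2]
grip_width: 0.0391
grip_force: 44.8
```

Request:
send_rows:
  rows:
    - {"dx": 0, "dy": 0, "dz": 1.2, "roll": 0, "jaw": 1}
    - {"dx": 0, "dy": 0, "dz": 1.2, "roll": 0, "jaw": 1}
    - {"dx": 0, "dy": 0, "dz": 0, "roll": 0, "jaw": 1}

```text
time_s: 29.03
ee_pos: [0.4558, 0.1517, 0.1072]
eef_rot: [3.14, -0.0, 1.537]
force: [-1.5, -4.2, 12.1]
grip_width: 0.0395
grip_force: 44.8
```

Run:
```python
from h import *
o=get_obs();print(o['ee_pos'],o['force'],o['moment'],np.degrees(o['eef_rot']),o['qpos'][5])
```

```text
[0.45577705 0.15170085 0.10723326] [-1.49513704 -4.16043834 12.06838507] [-1.1316133   0.42870161 -0.12164715] [ 1.79928121e+02 -3.64530158e-03  8.80386273e+01] 0.27959228021424015
```

Request:
send_rows:
  rows:
    - {"dx": -0.4, "dy": 0, "dz": 1, "roll": 0, "jaw": 1}
    - {"dx": 0, "dy": 0, "dz": 0.8, "roll": 2, "jaw": 1}
    - {"dx": 0, "dy": 0, "dz": 0, "roll": 2, "jaw": 1}

```text
time_s: 29.28
ee_pos: [0.456, 0.1515, 0.1068]
eef_rot: [3.139, -0.001, 1.466]
force: [-8.2, -5.1, 28.2]
grip_width: 0.039
grip_force: 44.9
```

Run:
```python
from h import *
o=get_obs();print(o['ee_pos'],o['force'],o['moment'],np.degrees(o['eef_rot']),o['qpos'][5])
```

```text
[0.45604804 0.15148801 0.10679118] [-8.15114236 -5.07682237 28.20511514] [-1.09961622  1.45092568  0.30243801] [ 1.79862371e+02 -3.16038293e-02  8.39971592e+01] 0.3495839825895258
```

Request:
send_rows:
  rows:
    - {"dx": -0.3, "dy": -0.6, "dz": -0.7, "roll": 2, "jaw": 1}
    - {"dx": 0, "dy": 0, "dz": 0, "roll": 4, "jaw": 1}
    - {"dx": 0, "dy": 0, "dz": 0, "roll": 4, "jaw": 1}
  force: 58

```text
time_s: 29.53
ee_pos: [0.4558, 0.1513, 0.1069]
eef_rot: [3.139, -0.001, 1.29]
force: [-3.3, -4.3, 19.5]
grip_width: 0.0391
grip_force: 57.9
```

Run:
```python
from h import *
o=get_obs();print(o['ee_pos'],o['force'],o['moment'],np.degrees(o['eef_rot']),o['qpos'][5])
```

```text
[0.45575853 0.15126412 0.10686057] [-3.29119704 -4.34244151 19.50978461] [-1.03072979  0.26051787  0.40523135] [ 1.79825180e+02 -6.80344874e-02  7.39048925e+01] 0.525645595731961
```

Request:
send_rows:
  rows:
    - {"dx": 0, "dy": 0, "dz": 0, "roll": 4, "jaw": 1}
    - {"dx": 0, "dy": 0, "dz": 0, "roll": 4, "jaw": 1}

```text
time_s: 29.7
ee_pos: [0.4557, 0.1512, 0.1069]
eef_rot: [3.139, -0.001, 1.15]
force: [-2.6, -4.9, 17.1]
grip_width: 0.0391
grip_force: 57.9
```

```bash
cat > r.py <<'E'
from h import *
o=get_obs();print(o['time_s'],o['ee_pos'],o['force'],o['moment'],np.degrees(o['eef_rot']),o['qpos'][5])
E
python3 r.py
```

```text
29.7 [0.45573503 0.151195   0.10687739] [-2.6008608  -4.85720939 17.12504416] [-1.20274016  0.25184568  0.41311038] [ 1.79837807e+02 -8.13631543e-02  6.58929240e+01] 0.6654956313566099
```

Request:
send_rows:
  rows:
    - {"dx": -0.2, "dy": 0, "dz": 0, "roll": 4, "jaw": 1}
    - {"dx": 0, "dy": 0, "dz": 0, "roll": 4, "jaw": 1}

```text
time_s: 29.87
ee_pos: [0.4557, 0.151, 0.1069]
eef_rot: [3.139, -0.002, 1.011]
force: [-3.4, -4.0, 17.9]
grip_width: 0.0393
grip_force: 58.5
```

```bash
python3 r.py
```

```text
29.8667 [0.45567758 0.15101955 0.10687988] [-3.35112152 -3.95758313 17.85366694] [-1.16586568  0.33522629  1.18555821] [ 1.79843526e+02 -1.02044745e-01  5.79199893e+01] 0.8044376929050641
```

Request:
send_rows:
  rows:
    - {"dx": 0, "dy": 0, "dz": 0, "roll": 4, "jaw": 1}
    - {"dx": 0, "dy": 0, "dz": 0, "roll": 4, "jaw": 1}

```text
time_s: 30.03
ee_pos: [0.4558, 0.1515, 0.1069]
eef_rot: [3.139, -0.003, 0.872]
force: [-0.9, -1.7, 19.1]
grip_width: 0.0393
grip_force: 58.1
```

```bash
python3 r.py
```

```text
30.0333 [0.45577141 0.15153083 0.10686581] [-0.89663749 -1.66616517 19.1227436 ] [-0.62407079  0.14220985  1.475251  ] [ 1.79875142e+02 -1.76564559e-01  4.99629806e+01] 0.9434290231661752
```

The torque jumped from 0.4 to 1.2–1.5 N·m, so the nut is at its stop with the socket seated. I'll take a final check picture.

Request:
send_rows:
  rows:
    - {"dx": 0, "dy": 0, "dz": 0, "roll": 0, "jaw": 1}
    - {"dx": 0, "dy": 0, "dz": 0, "roll": 0, "jaw": 1}
    - {"dx": 0, "dy": 0, "dz": 0, "roll": 0, "jaw": 1}

```text
time_s: 30.28
ee_pos: [0.4558, 0.1516, 0.1069]
eef_rot: [3.139, -0.003, 0.875]
force: [-0.6, 0.5, 15.1]
grip_width: 0.0393
grip_force: 58.0
```

```bash
python3 - <<'E'
from h import *
s=snap('side'); cv2.imwrite('pics/f.png',cv2.resize(s['frame'][130:290,230:430][:,:,::-1],None,fx=4,fy=3.7,interpolation=cv2.INTER_CUBIC))
E
python3 r.py
```

```text
30.3333 [0.45582735 0.15162263 0.10687789] [-0.90976112  1.24412167 15.42057427] [0.00536322 0.03683439 0.88395971] [179.87972365  -0.19221063  50.12713618] 0.940455458823731
```

View pics/f.png

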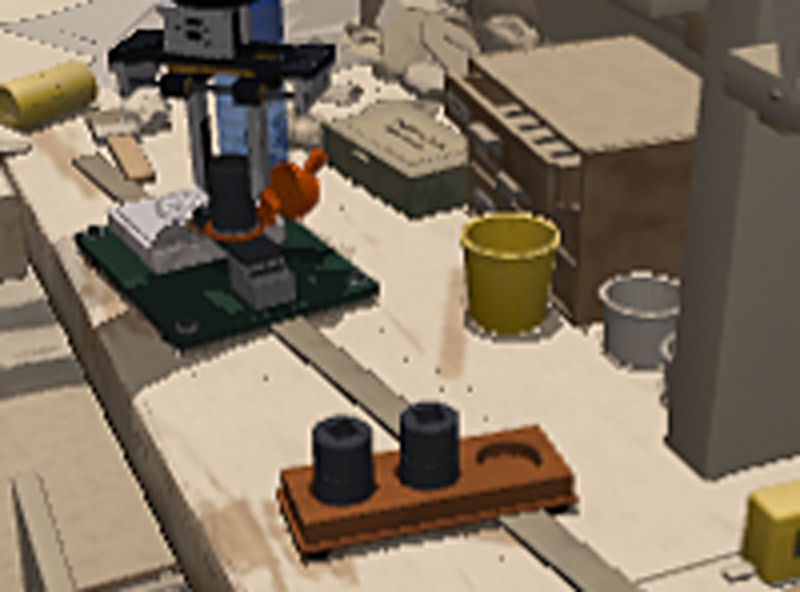

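The two sockets that didn't fit stand upright in the block at (343,460) and (428,445). The third sits down on the nut at (232,200) and is still gripped, and the cap is thrown back at (295,190). Torque is holding at 0.88 N·m against the stop, so I'm handing in.

```bash
python3 -c "
from station import *
print(hand_in())"
```

```text
the job is handed in; nothing more can be done
None
```

The cap is flipped back, the two sockets that didn't fit are upright in the block, and the third is fully seated and still gripped on the nut, turned clockwise to its stop; handed in at about 30 s, no verdict returned.

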